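# Set the large index wheel to its long line

### The job

On the bench stand two index wheels. Turn the large one by pushing its upright peg gently sideways with the fingertips, never gripping it, until the black mark on the wheel lines up with the one long line of the scale around it (either direction is fine), then take the hand away. Leave the small wheel and the loose things on the bench as they are.

Things in the scene. Friction and masses are not known exactly. Their poses are not given: they have to be found in the camera images.
- wheel_axis (a point): Large index wheel: aluminium disc of 150 mm diameter, 12 mm thick, lying flat with its axis vertical on a round dark steel base of 210 mm diameter fixed to the bench. This point lies on the axis at the disc's flat top face, 30 mm above the bench; a 28 mm wide hub stands up to 7 mm higher there. The wheel turns without stops either way, needs about 3 N sideways on the peg, and stays where it is left. Which side of the bench it stands on varies.
- wheel_peg (a point): Upright steel peg on the large wheel, the thing to push: 18 mm in diameter, standing 30 mm above the disc's top face, 48 mm from the axis, exactly opposite the black mark. This point is the centre of the peg's top, 60 mm above the bench.
- wheel_mark (a point): Index mark of the large wheel: a black line 4 mm wide and 30 mm long, radial, on the disc's top face and running out to its rim. This point is the outer end of the line, on the rim, 75 mm from the axis.
- long_line (a point): Long line of the black scale plate (202 mm diameter, top 16 mm above the bench) that surrounds the large wheel: white, 4 mm wide and 22 mm long, radial; the 23 other lines of the scale, every 15 degrees, are only 7 mm long and 1.5 mm wide. This point lies in line with it at 75 mm from the axis, directly below the wheel's rim; the line itself runs from 77 to 99 mm from the axis. The scale does not move.
- small_wheel_axis (a point): Small index wheel, to be left alone: same make, disc of 90 mm diameter on a base of 140 mm diameter. This point lies on its axis at the disc's top face, 30 mm above the bench.
- small_wheel_peg (a point): Peg of the small wheel, 14 mm in diameter, 25 mm tall, 27 mm from its axis. This point is the centre of its top, 55 mm above the bench.
- socket: Deep steel socket standing loose between the wheels, 26 mm in diameter, 45 mm tall; origin at the centre of its underside.
- short_socket: Short steel socket standing loose between the wheels, 30 mm in diameter, 26 mm tall; origin at the centre of its underside.
- ring_box: Loose cardboard parts box, 90 x 90 x 50 mm; origin at the centre of its underside.
- spray: Loose spray can, 60 mm in diameter, 170 mm tall; origin at the centre of its underside.
- driver: Loose screwdriver lying on the bench near the robot, 200 mm long; its x axis runs from handle to tip.
- spanner: Loose spanner lying on the bench near the robot, 180 mm long; its x axis runs along it.
- jar: Loose jar, 64 mm in diameter, 75 mm tall; origin at the centre of its underside.
Not all that is in view belongs to the job. What is shaped like the part that bears wheel_axis but red is not meant.

How it is judged:
At the end, for the whole second after the job is handed in: The outer end of the black mark on the large wheel's rim is within 3.5 mm (about 2.7 degrees) of the line through the scale's long line, and stays there with the robot clear (horizontal distance between wheel_mark and long_line below 0.0035 m); the robot touches nothing.
It fails at once if the small wheel was turned (distance of small_wheel_peg from where it was at the start of the episode above 0.006 m).
It fails at once if the large wheel was gripped or pushed hard (over 30 N from the fingers) (contact force between the fingers and wheel above 30 N).
It fails at once if a loose thing on the bench was lifted or shifted by more than 20 mm (distance of any of socket, short_socket, ring_box, spray, driver, spanner, jar from where it was at the start of the episode above 0.02 m).
It also fails if it takes over 58 s, if anything falls off the work surface, if the arm or the gripper's body presses on something with over 40 N, if the wrist force passes 120 N, or if a joint passes its speed limit or range.

### The arm

A 7-joint arm with a two-finger parallel gripper is mounted at the origin on the work surface. World frame = base frame: x ahead of the robot, y to its left, z up, the work surface at z = 0. Lengths are in m, angles in rad, forces in N, time in s.
With the tool pointing down it reaches from about 0.425 to 0.925 m from the base axis. Payload 6.8 kg.
Tool frame: the origin (TCP) lies midway between the tips of the shut fingers; the grasp point (between the pads) lies 19 mm behind it; z points along the fingers, y is the direction in which the jaws open and shut (so a half turn about z gives the same grasp; the last joint's range is limited). The gripper opens to 85 mm and grips with 20 to 120 N. Pads are 22 mm wide; open, the fingers measure 114 mm over their backs; the gripper's body (76 mm by 85 mm) begins 54 mm behind the grasp point. The pads swing forward as they close: fully open they stand 13 mm farther back than shut.
Start: joints at [1.232, 0.477, 0.022, 1.555, -0.011, 1.109, -0.083], TCP at [0.154, -0.657, 0.231] pointing down, gripper open.
Joint ranges: [-2.96, 2.96], [-0.34, 2.1], [-1.41, 1.46], [0.24, 2.44], [-1.37, 4.51], [0.17, 1.92], [-2.96, 2.96]. Speed limits (rad/s): [2.39, 2.39, 3.14, 3.14, 3.14, 3.14, 3.14].

### API

Orientations are given as a rotation vector (axis times angle).
In Python, from bench import r, imaging gives the robot as it stands.
- The arm moves only by the tool jog_arm, never from a script. Its argument "rows" is a list of rows, each an object with "delta_rot": the turn, a rotation vector about the tool's x, y, z in degrees, a list of three; "xyz": the shift along the tool's x, y, z in cm, a list of three; "fingers": the closure, from 0 (fully open) to 1 (shut). A call has exactly 5 rows; each row is the pose to reach, as a shift and turn from the pose measured when the call began, along the tool's axes at that moment; what a row does not reach only later rows make up. A row lasts 1/12 s, in which the tool goes at most 41.7 mm and 7.16 degrees, less where a joint would pass 70% of its speed; a pose out of reach is approached as far as the arm can. A call with a gripper value outside its range is refused whole. The fingers move at their own pace and stop on an object; "grip_force" is the grip in N (left out, the last holds). Time passes only in rows, so rows that repeat a pose let the fingers close, or fill a call up. It gives the time, the measured TCP pose, the force and the opening at its end, in the units of the state.
- r.get_obs(): the state, without advancing time (a new reading comes with each control period).
- imaging.grab_frame(name): name is "side" or "top" or "wrist"; returns the picture (384x512x3 uint8, blue, green, red); there is no depth.
- imaging.camera_info(name): a dict with "camera_matrix" (3x3 intrinsics, pixels), "k1" (the pictures are not rectified: a ray, as slopes to the right and down, at radius r is drawn at 1 + k1 r^2 times it, then the intrinsics apply), "xyz" and "attitude" of the camera in the world. Camera axes: x right, y down, z forward; pixel columns grow to the right and rows downward; lengths in m; the calibration is good to about 2 mm. A picture is of the moment at which its call begins: read the wrist's pose just before it. camera_info takes no time and is no camera call; for the wrist camera it gives the pose at the moment of the call.
- r.hand_in(): hands the job in, once; it reports no verdict.
Trained networks look in the newest picture that a camera, given by its name, has taken for a name from the list of things; names that differ only in an ending like _2 or _b are one class to them, and where a whole thing is asked for, a point or a joint stands for the part that bears it (a point fixed in the world has none). Each returns a list of dicts, best first, with "conf" (0 to 1); they miss things now and then, are a little off and sometimes report something else, mostly with a low value. They report only what shows in the picture. A call takes as long as a camera call. They do not tell look-alikes from the thing itself.
- imaging.find_in(camera, query): "position" ([column, row] in pixels, amid what is visible of it).
- imaging.cut_out(camera, query): "region" (384x512 bool, what is visible of it) and "position" ([column, row] in pixels, amid what is visible of it).
- imaging.tip_of(camera, query): "position" ([column, row] in pixels: a listed point, or the origin of a listed thing).
The state is a dict: "clock": time; "joints": joint angles; "qvel": joint speeds; "tau": joint torques, N m; "tcp_pos": TCP position; "orientation": TCP orientation; "contact_force": force on the tool from outside, world axes, zero at the start; "moment": the same for the moment, N m; "grip_width": finger opening in m.
Only numpy, scipy, OpenCV 4.12 (cv2) and the standard library are available. Lean on these libraries where they do the work, as an engineer would, in place of code of your own. Each camera call takes 0.05 s, during which the arm holds its last target.

## Working session

There is one attempt and no reset: what is moved stays moved. The work goes in short steps, Python scripts to look and compute and a tool call to move; the robot and the scene stay as the last step left them, time stands still between calls to the robot, and variables do not carry over. Pictures are saved under pics/ and viewed, and the job is handed in when it is done.

Besides the shell and the picture viewer there is one more tool, called as name([rows], argument=value, ...), one row to a line, values as JSON. jog_arm: Moves the arm, as the interface text tells. Its arguments: {"type":"object","properties":{"rows":{"type":"array","items":{"type":"object","properties":{"delta_rot":{"type":"array","items":{"type":"number"}},"xyz":{"type":"array","items":{"type":"number"}},"fingers":{"type":"number"}}}},"grip_force":{"type":"number"}},"required":["rows"]}

```bash
mkdir -p pics; ls
python3 - <<'E'
from bench import r, imaging
import cv2
print(r.get_obs())
for n in ["side","top","wrist"]:
    im=imaging.grab_frame(n); cv2.imwrite(f"pics/{n}0.png",im); print(n,imaging.camera_info(n))
    for q in ["wheel_axis","wheel_peg","wheel_mark","long_line","small_wheel_axis","small_wheel_peg"]:
        print(q,[( [round(v) for v in d["position"]],round(d["conf"],2)) for d in imaging.tip_of(n,q)])
print(r.get_obs()["clock"])
E
```

```text
pics
{'clock': 0.0, 'joints': array([ 1.23189074,  0.47781981,  0.02231178,  1.55646715, -0.01153941,
        1.10928468, -0.0831008 ]), 'qvel': array([ 0.00044171, -0.00076651,  0.00121837,  0.00099461, -0.00090092,
        0.00056082, -0.00138641]), 'tau': array([-8.53833808e-05, -5.96443248e+01,  1.60786349e+00, -2.81198305e+01,
        1.24899988e-02,  9.34486248e-03,  2.72736764e-05]), 'tcp_pos': array([ 0.15429014, -0.6565142 ,  0.23030531]), 'orientation': array([-3.11887620e+00, -3.61577474e-01,  4.75657685e-04]), 'contact_force': array([-0.20657931,  0.59171816, -0.5314127 ]), 'moment': array([0.01836044, 0.05482107, 0.00644804]), 'grip_width': 0.08533751440621509}
side {'camera_matrix': array([[415.33386213,   0.        , 256.79596289],
       [  0.        , 415.33386213, 189.17027868],
       [  0.        ,   0.        ,   1.        ]]), 'k1': -0.003931080034988212, 'xyz': array([0.22879015, 1.00007004, 0.69514168]), 'attitude': array([-0.31540058,  2.6491022 , -1.48026077])}
wheel_axis [([344, 292], 0.76), ([196, 232], 0.64)]
wheel_peg [([367, 277], 0.88), ([179, 227], 0.
[... 520 characters left out ...]
0001, -0.24602922])}
wheel_axis [([186, 169], 0.71), ([154, 297], 0.66)]
wheel_peg [([163, 311], 0.8), ([173, 154], 0.67)]
wheel_mark [([203, 182], 0.74), ([145, 274], 0.64)]
long_line [([168, 155], 0.66)]
small_wheel_axis [([307, 152], 0.69)]
small_wheel_peg [([300, 161], 0.67)]
wrist {'camera_matrix': array([[329.53510618,   0.        , 260.51052686],
       [  0.        , 329.53510618, 192.42163828],
       [  0.        ,   0.        ,   1.        ]]), 'k1': 0.029740780570588897, 'xyz': array([ 0.21947256, -0.64271197,  0.37501418]), 'attitude': array([ 2.29305912, -1.81664192, -0.23937286])}
wheel_axis []
wheel_peg []
wheel_mark []
long_line []
small_wheel_axis []
small_wheel_peg []
1.05
```

View pics/top0.png

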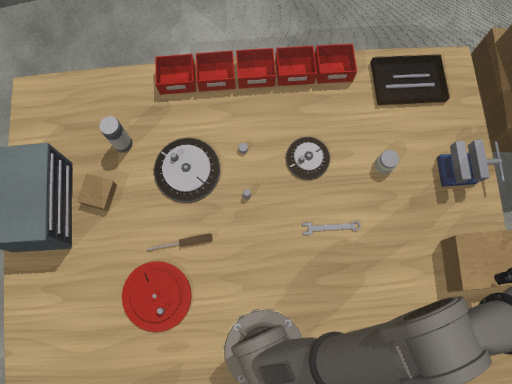

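View pics/side0.png

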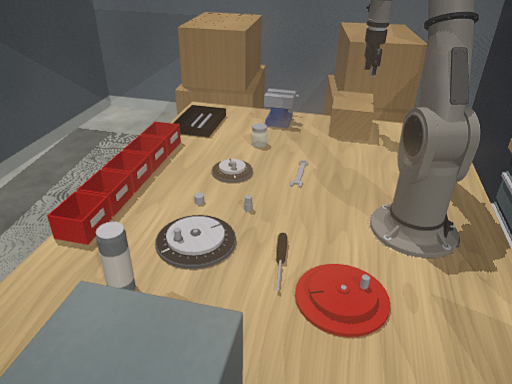

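Run:
```python
import cv2
im=cv2.imread("pics/top0.png")
a=cv2.resize(im[110:230,110:260],None,fx=5,fy=5,interpolation=cv2.INTER_CUBIC)
cv2.imwrite("pics/topcrop.png",a[:600])
```

```text
(no output)
```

View pics/topcrop.png

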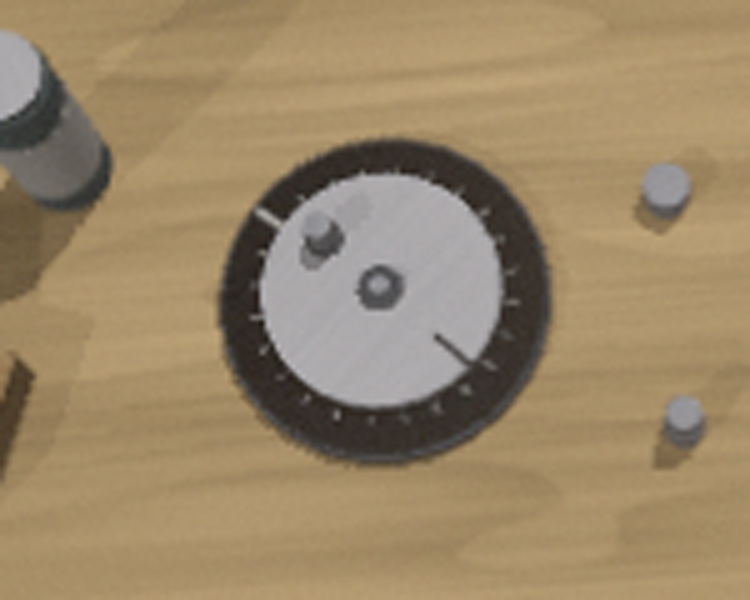

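```bash
cat > h.py <<'E'
import numpy as np, cv2
from scipy.spatial.transform import Rotation as R
from bench import r, imaging
def ray(n,px,ci=None):
    ci=ci or imaging.camera_info(n); K=ci["camera_matrix"];k=ci["k1"]
    d=np.array([(px[0]-K[0,2])/K[0,0],(px[1]-K[1,2])/K[1,1]]); u=d.copy()
    for _ in range(20): u=d/(1+k*(u@u))
    return np.array(ci["xyz"]),R.from_rotvec(ci["attitude"]).apply([u[0],u[1],1])
def at(n,px,z,ci=None):
    o,d=ray(n,px,ci); return o+d*(z-o[2])/d[2]
def proj(n,p,ci=None):
    ci=ci or imaging.camera_info(n); K=ci["camera_matrix"];k=ci["k1"]
    c=R.from_rotvec(ci["attitude"]).inv().apply(np.array(p)-ci["xyz"]); u=c[:2]/c[2]; u=u*(1+k*(u@u))
    return K[0,0]*u+K[:2,2]
def to_tool(p,yaw=0):
    o=r.get_obs(); Rt=R.from_rotvec(o["orientation"]); return Rt.inv().apply(np.array(p)-o["tcp_pos"])*100
E
python3 - <<'E'
from h import *
for nm,px,z in [("axis",(186,168),.037),("mark",(205.5,183.5),.03),("line_out",(162.3,152.3),.016),("peg",(174,154.5),.06),("spray",(122,146),0),("sock",(247,194),.045),("short",(243,147.5),.026),("box",(97,193),.05),("red",(154,296),.03),("drv",(195,242),.01),("small",(307,157),.03)]:
    print(nm,np.round(at("top",px,z),4))
print(at("side",(196,232),.037),at("side",(179,231),.06),at("side",(222,224),.03))
o=r.get_obs();print(R.from_rotvec(o["orientation"]).as_matrix().round(3))
E
```

```text
axis [0.5623 0.2002 0.037 ]
mark [0.5105 0.1433 0.03  ]
line_out [0.626  0.2757 0.016 ]
peg [0.6011 0.2323 0.06  ]
spray [0.6636 0.4091 0.    ]
sock [0.4646 0.019  0.045 ]
short [0.6187 0.0208 0.026 ]
box [0.5009 0.4754 0.05  ]
red [0.1816 0.3139 0.03  ]
drv [0.3358 0.1866 0.01  ]
small [ 0.5718 -0.1751  0.03  ]
[0.55675615 0.20385215 0.037     ] [0.58738881 0.23838825 0.06      ] [0.50520542 0.14518171 0.03      ]
[[ 0.973  0.229  0.   ]
 [ 0.229 -0.973 -0.   ]
 [ 0.     0.    -1.   ]]
```

Candidates for the large wheel in the top picture are the aluminium/black one at (186,168), the red look-alike at (154,297) and the small wheel at (307,157). I choose (186,168), which the crop confirms: the mark is at (206,184) and the long line at (163,153). It needs about a half turn. I'll swing over there for a wrist view.

jog_arm([
  {"xyz": [3.7, -1.7, 0], "delta_rot": [0, 0, -6.5], "fingers": 1},
  {"xyz": [7.4, -3.4, 0], "delta_rot": [0, 0, -13], "fingers": 1},
  {"xyz": [11.1, -5.1, 0], "delta_rot": [0, 0, -19.5], "fingers": 1},
  {"xyz": [14.8, -6.8, 0], "delta_rot": [0, 0, -26], "fingers": 1},
  {"xyz": [18.5, -8.4, 0], "delta_rot": [0, 0, -32.5], "fingers": 1},
])

```text
clock: 1.47
tcp_pos: [0.3165, -0.5316, 0.2316]
orientation: [2.891, 1.228, -0.0]
contact_force: [0.7, -0.5, -0.2]
grip_width: 0.0254
```

Run:
```python
from h import *
print(to_tool([.5,-.4,.23]),r.get_obs()["joints"])
```

```text
[22.21403656  4.06573832  0.15600689] [ 1.05259359  0.3907011  -0.15726601  1.6879226   0.06827944  1.06788348
  0.106663  ]
```

jog_arm([
  {"xyz": [4, 0.7, 0], "delta_rot": [0, 0, -6.5], "fingers": 1},
  {"xyz": [8, 1.4, 0], "delta_rot": [0, 0, -13], "fingers": 1},
  {"xyz": [12, 2.1, 0], "delta_rot": [0, 0, -19.5], "fingers": 1},
  {"xyz": [16, 2.8, 0], "delta_rot": [0, 0, -26], "fingers": 1},
  {"xyz": [20, 3.6, 0], "delta_rot": [0, 0, -32.5], "fingers": 1},
])

```text
clock: 1.88
tcp_pos: [0.4826, -0.4114, 0.2319]
orientation: [2.426, 1.994, -0.0]
contact_force: [0.9, -1.1, 0.1]
grip_width: 0.0001
```

Run:
```python
from h import *
print(to_tool([.61,-.24,.23]),r.get_obs()["joints"])
```

```text
[19.27974821  9.18587965  0.18108979] [ 0.85116742  0.43077814 -0.32920843  1.64062192  0.15305456  1.09477752
  0.28487688]
```

jog_arm([
  {"xyz": [3.7, 1.75, 0], "delta_rot": [0, 0, -6.5], "fingers": 1},
  {"xyz": [7.4, 3.5, 0], "delta_rot": [0, 0, -13], "fingers": 1},
  {"xyz": [11.1, 5.25, 0], "delta_rot": [0, 0, -19.5], "fingers": 1},
  {"xyz": [14.8, 7, 0], "delta_rot": [0, 0, -26], "fingers": 1},
  {"xyz": [18.5, 8.8, 0], "delta_rot": [0, 0, -32.5], "fingers": 1},
])

```text
clock: 2.3
tcp_pos: [0.6056, -0.2454, 0.2321]
orientation: [1.764, 2.598, -0.001]
contact_force: [1.3, -0.7, -0.3]
grip_width: 0.0001
```

Run:
```python
from h import *
print(to_tool([.64,-.03,.23]),r.get_obs()["joints"])
```

```text
[18.75182643 11.14302056  0.18322455] [ 0.63916837  0.48635077 -0.49145815  1.58352817  0.24731079  1.13288288
  0.46838828]
```

jog_arm([
  {"xyz": [3.5, 2.1, 0], "delta_rot": [0, 0, -6.5], "fingers": 1},
  {"xyz": [7, 4.2, 0], "delta_rot": [0, 0, -13], "fingers": 1},
  {"xyz": [10.5, 6.3, 0], "delta_rot": [0, 0, -19.5], "fingers": 1},
  {"xyz": [14, 8.4, 0], "delta_rot": [0, 0, -26], "fingers": 1},
  {"xyz": [17.5, 10.5, 0], "delta_rot": [0, 0, -32.5], "fingers": 1},
])

```text
clock: 2.72
tcp_pos: [0.6388, -0.0423, 0.232]
orientation: [0.959, 2.99, -0.002]
contact_force: [0.9, -0.1, 0.4]
grip_width: 0.0002
```

Run:
```python
from h import *
print(to_tool([.62,.17,.23]),r.get_obs()["joints"])
```

```text
[13.87732223 16.1781838   0.16812679] [ 0.4381312   0.498868   -0.65758869  1.60891712  0.32869943  1.14574789
  0.65270351]
```

jog_arm([
  {"xyz": [2.7, 3.1, 0], "delta_rot": [0, 0, -3], "fingers": 1},
  {"xyz": [5.4, 6.2, 0], "delta_rot": [0, 0, -6], "fingers": 1},
  {"xyz": [8.1, 9.4, 0], "delta_rot": [0, 0, -9], "fingers": 1},
  {"xyz": [10.8, 12.6, 0], "delta_rot": [0, 0, -12], "fingers": 1},
  {"xyz": [13.5, 15.7, 0], "delta_rot": [0, 0, -12], "fingers": 1},
])

```text
clock: 3.13
tcp_pos: [0.6201, 0.165, 0.2318]
orientation: [0.638, 3.074, -0.002]
contact_force: [0.2, -0.5, -0.6]
grip_width: -0.0001
```

jog_arm([
  {"xyz": [0, 0, 0]},
  {"xyz": [0, 0, 0]},
  {"xyz": [0, 0, 0]},
  {"xyz": [0, 0, 0]},
  {"xyz": [0, 0, 0]},
])

```text
$.rows[0]: bad value
```

Run:
```python
from h import *
o=r.get_obs();print(o)
ci=imaging.camera_info("wrist");im=imaging.grab_frame("wrist");cv2.imwrite("pics/w1.png",im)
for q in ["wheel_axis","wheel_peg","wheel_mark","long_line"]:
    z=dict(wheel_axis=.03,wheel_peg=.06,wheel_mark=.03,long_line=.016)[q]
    for d in imaging.tip_of("wrist",q): print(q,np.round(d["position"],1),round(d["conf"],2),at("wrist",d["position"],z,ci).round(4))
```

```text
{'clock': 3.1333, 'joints': array([ 0.16117025,  0.52239782, -0.7355647 ,  1.60157846,  0.37571394,
        1.16312226,  0.50246667]), 'qvel': array([-0.79966904,  0.12984127, -0.02375601, -0.17582864,  0.08465027,
        0.08212922, -0.86607008]), 'tau': array([ 4.75653112e+00, -5.76439226e+01, -1.00937113e+01, -2.55197185e+01,
       -1.44282519e-01,  4.56835830e-02,  1.68092754e+00]), 'tcp_pos': array([0.62011919, 0.16504193, 0.23175817]), 'orientation': array([ 6.38273657e-01,  3.07433227e+00, -2.23226515e-03]), 'contact_force': array([ 0.22216576, -0.46205718, -0.58977996]), 'moment': array([-0.00146936, -0.03744539,  0.02627517]), 'grip_width': -9.415176927428915e-05}
wheel_axis [273.6 104.9] 0.93 [0.5681 0.2016 0.03  ]
wheel_peg [318.3 123.8] 0.62 [0.5998 0.2324 0.06  ]
wheel_mark [199.9  72.3] 0.74 [0.5109 0.147  0.03  ]
wheel_mark [319.6 122.7] 0.66 [0.6031 0.238  0.03  ]
long_line [333.7 122.7] 0.9 [0.6109 0.2536 0.016 ]
```

View pics/w1.png

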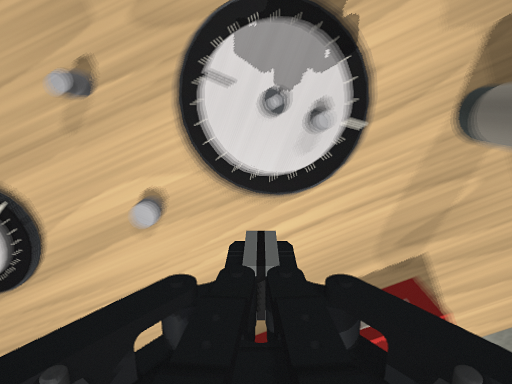

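Blurred by motion, and the wheel sits at (273,100). I'll shift along tool x and settle.

jog_arm([
  {"xyz": [1.5, 0, 0], "delta_rot": [0, 0, 0], "fingers": 1},
  {"xyz": [3, 0, 0], "delta_rot": [0, 0, 0], "fingers": 1},
  {"xyz": [4, 0, 0], "delta_rot": [0, 0, 0], "fingers": 1},
  {"xyz": [4, 0, 0], "delta_rot": [0, 0, 0], "fingers": 1},
  {"xyz": [4, 0, 0], "delta_rot": [0, 0, 0], "fingers": 1},
])

```text
clock: 3.8
tcp_pos: [0.5843, 0.1777, 0.2317]
orientation: [0.643, 3.073, -0.005]
contact_force: [0.2, 0.1, 0.7]
grip_width: 0.0002
```

Run:
```python
from h import *
o=r.get_obs();print(o["joints"],abs(o["qvel"]).max(),o["tcp_pos"])
ci=imaging.camera_info("wrist");im=imaging.grab_frame("wrist");cv2.imwrite("pics/w2.png",im)
for q in ["wheel_axis","wheel_peg","wheel_mark","long_line"]:
    z=dict(wheel_axis=.03,wheel_peg=.06,wheel_mark=.03,long_line=.016)[q]
    for d in imaging.tip_of("wrist",q): print(q,np.round(d["position"],1),round(d["conf"],2),at("wrist",d["position"],z,ci).round(4))
cv2.imwrite("pics/w2c.png",cv2.resize(im[60:260,150:420],None,fx=2.9,fy=2.9,interpolation=cv2.INTER_CUBIC))
```

```text
[ 0.15750839  0.47370208 -0.75431481  1.67683492  0.35644554  1.13280803
  0.46251952] 0.019603974423689573 [0.58432005 0.17772248 0.23168967]
wheel_axis [273.9 139.9] 0.72 [0.5649 0.2007 0.03  ]
wheel_peg [320.8 164.5] 0.75 [0.6014 0.2333 0.06  ]
wheel_mark [205.8 112. ] 0.9 [0.5114 0.1483 0.03  ]
long_line [336.5 157.8] 0.67 [0.6121 0.2558 0.016 ]
long_line [204.3 111. ] 0.63 [0.5093 0.145  0.016 ]
```

View pics/w2c.png

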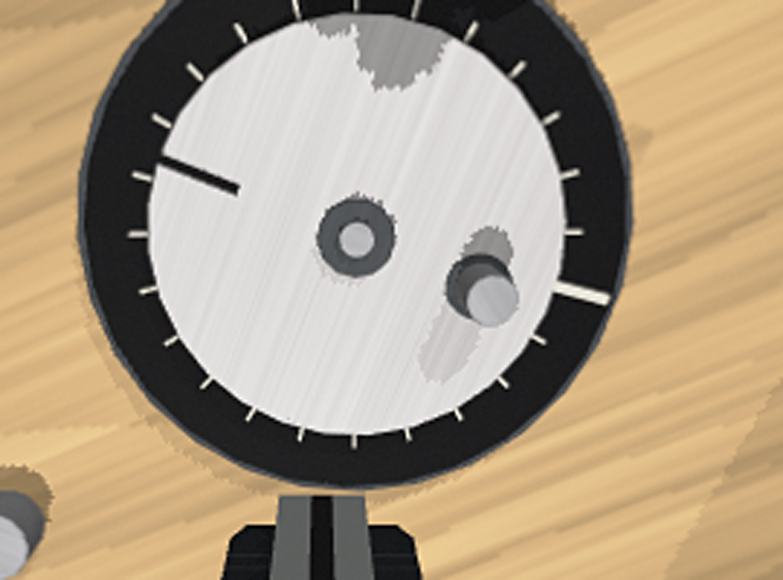

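Run:
```python
from h import *
f=lambda x,y:(x/2.9+150-.33,y/2.9+60-.33)
P=lambda x,y,z: at("wrist",f(x,y),z)
h=P(357,240,.037);mo=P(160,160,.03);mi=P(238,189,.03);li=P(556,288,.016);lo=P(608,299,.016);pg=P(493,300,.06)
# disc rim points & scale plate outer
rim=[P(149,232,.03),P(566,232,.03),P(356,13,.03),P(354,436,.03)]
print(h,mo,mi,li,lo,pg); A=np.mean(rim,0);print(A,[np.linalg.norm((x-A)[:2]) for x in rim])
a=lambda v:np.degrees(np.arctan2(v[1],v[0]))
for c in (h,A): print(a(mo-c),a(li-c),a(lo-c),a(pg-c),[round(np.linalg.norm((x-c)[:2]),4) for x in (mo,li,lo,pg)])
print(a(mo-mi),a(lo-li))
```

```text
[0.56602191 0.19945026 0.037     ] [0.51355079 0.14693007 0.03      ] [0.53350474 0.16778666 0.03      ] [0.61542556 0.26092549 0.016     ] [0.62727745 0.27745602 0.016     ] [0.5996814  0.23348183 0.06      ]
[0.56505121 0.19976958 0.03      ] [np.float64(0.074163239674303), np.float64(0.07500287187636165), np.float64(0.07407466376069055), np.float64(0.0759245884789362)]
-134.97322011274127 51.213421056750505 51.85853706907087 45.31493758645139 [np.float64(0.0742), np.float64(0.0789), np.float64(0.0992), np.float64(0.0479)]
-134.26470730120764 50.521588115163084 51.305541019413376 44.2304765591194 [np.float64(0.0738), np.float64(0.0792), np.float64(0.0995), np.float64(0.0483)]
-133.73293721571451 54.36062755416557
```

The crop shows the mark's outer end at (205,115), the long line from (342,159) to (360,163), the peg top at (320,163) and the hub at (273,143). The radii fit the given sizes (74, 79–99 and 48 mm). I need about 174° clockwise, seen from above.

```bash
cat >> h.py <<'E'
C=np.array([.5655,.1997])
def yaw():
    m=R.from_rotvec(r.get_obs()["orientation"]).as_matrix(); return np.degrees(np.arctan2(m[1,0],m[0,0]))
def pose(phi,y,d=.020,z=.043):
    a,b=np.radians(phi),np.radians(y)
    return np.array([*(C+.048*np.array([np.cos(a),np.sin(a)])+d*np.array([np.cos(b),np.sin(b)])),z])
def plan(L):
    for phi,y,d,z in L:
        p=pose(phi,y,d,z); dy=(y-yaw()+180)%360-180; print(phi,y,to_tool(p).round(2),"rotz",round(-dy,1))
E
python3 - <<'E'
from h import *
print(yaw(),R.from_rotvec(r.get_obs()["orientation"]).as_matrix().round(3))
plan([(45,140,.028,.23),(45,140,.028,.043)])
E
```

```text
156.352067388275 [[-0.916  0.401  0.001]
 [ 0.401  0.916 -0.003]
 [-0.002 -0.002 -1.   ]]
45 140 [3.54 6.45 0.12] rotz 16.4
45 140 [ 3.58  6.49 18.82] rotz 16.4
```

jog_arm([
  {"xyz": [1.2, 2.2, 0], "delta_rot": [0, 0, 5.5], "fingers": 1},
  {"xyz": [2.4, 4.3, 0], "delta_rot": [0, 0, 11], "fingers": 1},
  {"xyz": [3.5, 6.4, 1], "delta_rot": [0, 0, 16.4], "fingers": 1},
  {"xyz": [3.6, 6.5, 4], "delta_rot": [0, 0, 16.4], "fingers": 1},
  {"xyz": [3.6, 6.5, 8], "delta_rot": [0, 0, 16.4], "fingers": 1},
])

```text
clock: 4.47
tcp_pos: [0.5794, 0.2563, 0.1537]
orientation: [1.07, 2.947, 0.007]
contact_force: [1.2, 0.3, -1.1]
grip_width: 0.0001
```

Run:
```python
from h import *
print(yaw())
plan([(45,140,.028,.09),(45,140,.028,.043)])
```

```text
140.09893744936096
45 140 [-0.16 -0.49  6.37] rotz 0.1
45 140 [-0.14 -0.52 11.07] rotz 0.1
```

jog_arm([
  {"xyz": [-0.15, -0.5, 2], "delta_rot": [0, 0, 0], "fingers": 1},
  {"xyz": [-0.15, -0.5, 4], "delta_rot": [0, 0, 0], "fingers": 1},
  {"xyz": [-0.15, -0.5, 6.3], "delta_rot": [0, 0, 0], "fingers": 1},
  {"xyz": [-0.15, -0.5, 6.3], "delta_rot": [0, 0, 0], "fingers": 1},
  {"xyz": [-0.15, -0.5, 6.3], "delta_rot": [0, 0, 0], "fingers": 1},
])

```text
clock: 4.88
tcp_pos: [0.5774, 0.2511, 0.0898]
orientation: [1.071, 2.949, 0.004]
contact_force: [-0.6, 0.7, -1.0]
grip_width: -0.0001
```

Run:
```python
from h import *
print(yaw())
plan([(45,140,.028,.09),(45,140,.028,.043)])
for n in("wrist","side"): cv2.imwrite(f"pics/{n}3.png",imaging.grab_frame(n))
```

```text
140.08822095011726
45 140 [-0.01  0.08 -0.02] rotz 0.1
45 140 [0.   0.06 4.68] rotz 0.1
```

View pics/wrist3.png

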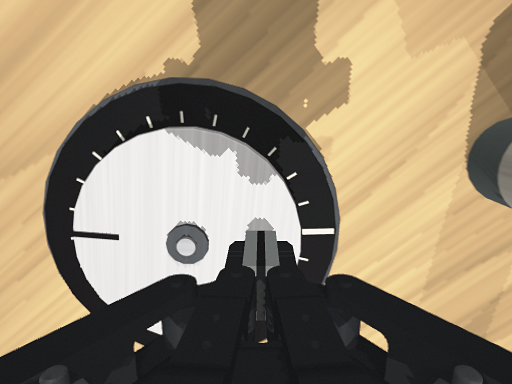

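View pics/side3.png

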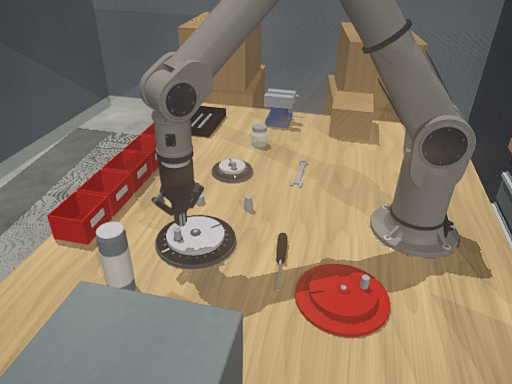

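The fingers are over the right wheel, with the peg just on the push side of them. The mark at (95,236) and the long line at (318,231) stay visible to the wrist camera. Now I'll descend.

jog_arm([
  {"xyz": [0, 0.05, 1.2], "delta_rot": [0, 0, 0], "fingers": 1},
  {"xyz": [0, 0.05, 2.4], "delta_rot": [0, 0, 0], "fingers": 1},
  {"xyz": [0, 0.05, 3.6], "delta_rot": [0, 0, 0], "fingers": 1},
  {"xyz": [0, 0.05, 4.6], "delta_rot": [0, 0, 0], "fingers": 1},
  {"xyz": [0, 0.05, 4.6], "delta_rot": [0, 0, 0], "fingers": 1},
])

```text
clock: 5.4
tcp_pos: [0.5779, 0.2516, 0.043]
orientation: [1.07, 2.949, 0.004]
contact_force: [-0.1, -0.4, 0.0]
grip_width: 0.0004
```

Run:
```python
from h import *
print(yaw(),r.get_obs()["tcp_pos"],r.get_obs()["contact_force"])
cv2.imwrite(f"pics/wrist4.png",imaging.grab_frame("wrist"))
plan([(45,140,.028,.043),(45,140,.024,.043),(45,140,.02,.043),(40,135.4,.02,.043),(35,130.8,.02,.043)])
```

```text
140.09227702100173 [0.57788029 0.25159221 0.04303906] [-0.07511294 -0.41561299  0.04068533]
45 140 [ 0.   -0.06  0.12] rotz 0.1
45 140 [-0.4  -0.06  0.12] rotz 0.1
45 140 [-0.8  -0.06  0.12] rotz 0.1
40 135.4 [-1.22  0.05  0.12] rotz 4.7
35 130.8 [-1.65  0.12  0.13] rotz 9.3
```

View pics/wrist4.png

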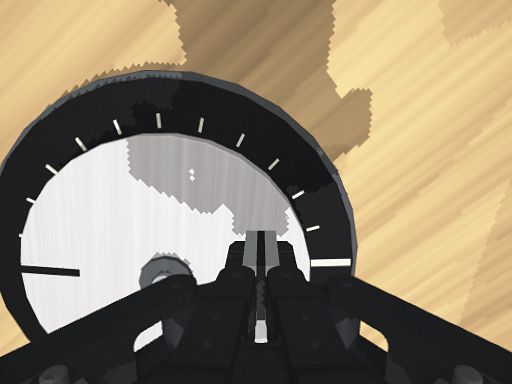

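jog_arm([
  {"xyz": [-0.4, -0.05, 0], "delta_rot": [0, 0, 0], "fingers": 1},
  {"xyz": [-0.8, -0.05, 0], "delta_rot": [0, 0, 0], "fingers": 1},
  {"xyz": [-1.0, 0, 0], "delta_rot": [0, 0, 2.3], "fingers": 1},
  {"xyz": [-1.2, 0.05, 0], "delta_rot": [0, 0, 4.6], "fingers": 1},
  {"xyz": [-1.65, 0.1, 0], "delta_rot": [0, 0, 9.2], "fingers": 1},
])

```text
clock: 5.87
tcp_pos: [0.5909, 0.2433, 0.0443]
orientation: [1.305, 2.854, 0.008]
contact_force: [-2.4, 3.6, -2.2]
grip_width: 0.0002
```

Run:
```python
from h import *
o=r.get_obs();print(yaw(),o["tcp_pos"],o["contact_force"])
ci=imaging.camera_info("wrist");cv2.imwrite(f"pics/wrist5.png",imaging.grab_frame("wrist"))
for q,z in [("wheel_mark",.03),("long_line",.016)]:
    for d in imaging.tip_of("wrist",q):
        p=at("wrist",d["position"],z,ci); print(q,d["position"],round(d["conf"],2),p.round(4),np.degrees(np.arctan2(*(p[:2]-C)[::-1])))
plan([(31,127,.02,.043),(27,123.4,.02,.043),(23,119.8,.02,.043),(19,116,.02,.043),(15,112,.02,.043)])
```

```text
130.84433796010424 [0.59085833 0.24326376 0.04433651] [-2.37123493  3.56495066 -2.19501696]
wheel_mark [18.2, 252.5] 0.73 [0.5037 0.1552 0.03  ] -144.239001635468
long_line [304.2, 234.0] 0.9 [0.6137 0.255  0.016 ] 48.943919713678994
31 127 [-0.31  0.07  0.16] rotz 4.0
27 123.4 [-0.65  0.13  0.16] rotz 7.6
23 119.8 [-0.99  0.16  0.16] rotz 11.2
19 116 [-1.34  0.18  0.16] rotz 15.0
15 112 [-1.68  0.17  0.16] rotz 19.0
```

View pics/wrist5.png

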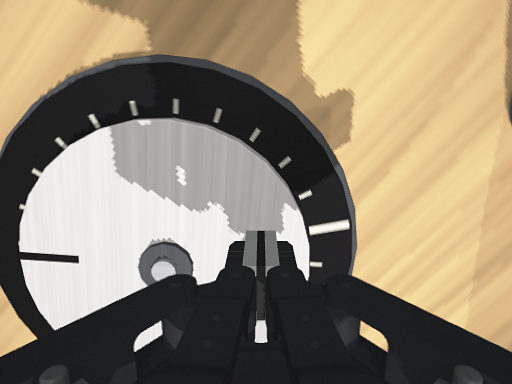

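In contact at about 4 N, and the wheel has turned about 10° as planned. Continuing.

jog_arm([
  {"xyz": [-0.3, 0.07, 0.1], "delta_rot": [0, 0, 4], "fingers": 1},
  {"xyz": [-0.65, 0.13, 0.1], "delta_rot": [0, 0, 7.6], "fingers": 1},
  {"xyz": [-1, 0.16, 0.1], "delta_rot": [0, 0, 11.2], "fingers": 1},
  {"xyz": [-1.34, 0.18, 0.1], "delta_rot": [0, 0, 15], "fingers": 1},
  {"xyz": [-1.7, 0.17, 0.1], "delta_rot": [0, 0, 19], "fingers": 1},
])

```text
clock: 6.43
tcp_pos: [0.6043, 0.2315, 0.0441]
orientation: [1.755, 2.601, 0.01]
contact_force: [-1.9, 2.8, 0.4]
grip_width: -0.0003
```

```bash
cat > s.py <<'E'
import sys
from h import *
o=r.get_obs();print(yaw(),o["tcp_pos"],o["contact_force"],"j7",o["joints"][6],o["joints"].round(2),"t",o["clock"])
p0=float(sys.argv[1]); st=float(sys.argv[2])
plan([(p, 140-(45-p)*160/174,.02,.043) for p in p0-st*np.arange(1,6)])
E
python3 s.py 15 5
```

```text
111.97983645480201 [0.60433566 0.23148965 0.04411721] [-1.86310662  2.77075833  0.3594091 ] j7 -0.41107051287019986 [-0.12  0.69 -0.47  1.74  0.42  0.81 -0.41] t 6.4333
10.0 107.816091954023 [-0.5   0.05  0.11] rotz 4.2
5.0 103.2183908045977 [-0.92  0.1   0.11] rotz 8.8
0.0 98.62068965517241 [-1.35  0.12  0.11] rotz 13.4
-5.0 94.02298850574712 [-1.77  0.1   0.11] rotz 18.0
-10.0 89.42528735632183 [-2.19  0.05  0.11] rotz 22.6
```

jog_arm([
  {"xyz": [-0.5, 0.05, 0.1], "delta_rot": [0, 0, 4.2], "fingers": 1},
  {"xyz": [-0.9, 0.1, 0.1], "delta_rot": [0, 0, 8.8], "fingers": 1},
  {"xyz": [-1.35, 0.12, 0.1], "delta_rot": [0, 0, 13.4], "fingers": 1},
  {"xyz": [-1.77, 0.1, 0.1], "delta_rot": [0, 0, 18], "fingers": 1},
  {"xyz": [-2.2, 0.05, 0.1], "delta_rot": [0, 0, 22.6], "fingers": 1},
])

```text
clock: 6.85
tcp_pos: [0.6137, 0.2126, 0.0439]
orientation: [2.232, 2.207, 0.016]
contact_force: [0.3, 2.6, -0.6]
grip_width: 0.0001
```

```bash
python3 s.py -10 5
```

```text
89.34735334985939 [0.61366866 0.21264617 0.04394078] [ 0.32053194  2.59748648 -0.57317012] j7 -0.7088863916489097 [-0.16  0.67 -0.38  1.74  0.33  0.78 -0.71] t 6.85
-15.0 84.82758620689656 [-0.55  0.01  0.09] rotz 4.5
-20.0 80.22988505747126 [-0.97  0.04  0.09] rotz 9.1
-25.0 75.63218390804597 [-1.39  0.04  0.09] rotz 13.7
-30.0 71.03448275862068 [-1.8   0.01  0.08] rotz 18.3
-35.0 66.4367816091954 [-2.22 -0.06  0.08] rotz 22.9
```

jog_arm([
  {"xyz": [-0.55, 0.01, 0.1], "delta_rot": [0, 0, 4.5], "fingers": 1},
  {"xyz": [-0.97, 0.04, 0.1], "delta_rot": [0, 0, 9.1], "fingers": 1},
  {"xyz": [-1.4, 0.04, 0.1], "delta_rot": [0, 0, 13.7], "fingers": 1},
  {"xyz": [-1.8, 0.01, 0.1], "delta_rot": [0, 0, 18.3], "fingers": 1},
  {"xyz": [-2.2, -0.06, 0.1], "delta_rot": [0, 0, 22.9], "fingers": 1},
])

```text
clock: 7.27
tcp_pos: [0.6146, 0.1917, 0.044]
orientation: [2.628, 1.72, 0.023]
contact_force: [3.2, 2.5, -0.0]
grip_width: 0.0002
```

```bash
python3 s.py -35 5
```

```text
66.39325551207388 [0.61457244 0.19166077 0.04402453] [ 3.21084084  2.45174296 -0.04121592] j7 -1.0131040794452466 [-0.19  0.65 -0.28  1.76  0.25  0.75 -1.01] t 7.2667
-40.0 61.839080459770116 [-0.59 -0.06  0.09] rotz 4.6
-45.0 57.241379310344826 [-1.01 -0.03  0.09] rotz 9.2
-50.0 52.643678160919535 [-1.42 -0.04  0.08] rotz 13.7
-55.0 48.04597701149426 [-1.83 -0.09  0.08] rotz 18.3
-60.0 43.44827586206897 [-2.24 -0.18  0.07] rotz 22.9
```

jog_arm([
  {"xyz": [-0.6, -0.06, 0.1], "delta_rot": [0, 0, 4.6], "fingers": 1},
  {"xyz": [-1, -0.03, 0.1], "delta_rot": [0, 0, 9.2], "fingers": 1},
  {"xyz": [-1.4, -0.04, 0.1], "delta_rot": [0, 0, 13.7], "fingers": 1},
  {"xyz": [-1.8, -0.09, 0.1], "delta_rot": [0, 0, 18.3], "fingers": 1},
  {"xyz": [-2.2, -0.18, 0.1], "delta_rot": [0, 0, 22.9], "fingers": 1},
])

```text
clock: 7.68
tcp_pos: [0.6065, 0.1724, 0.044]
orientation: [-2.917, -1.161, -0.031]
contact_force: [2.7, 1.2, -0.6]
grip_width: -0.0
```

```bash
python3 s.py -60 5
python3 - <<'E'
from h import *
print(R.from_rotvec(r.get_obs()["orientation"]).as_matrix().round(3))
for n in("wrist","top"): cv2.imwrite(f"pics/{n}6.png",imaging.grab_frame(n))
E
```

```text
43.40023330262067 [0.60654972 0.17236956 0.04403811] [ 2.73887311  1.23668142 -0.5529265 ] j7 -1.3227276320456094 [-0.24  0.62 -0.18  1.81  0.16  0.71 -1.32] t 7.6833
-65.0 38.85057471264368 [-0.63 -0.09  0.09] rotz 4.5
-70.0 34.25287356321839 [-1.04 -0.08  0.08] rotz 9.1
-75.0 29.65517241379311 [-1.45 -0.11  0.08] rotz 13.7
-80.0 25.05747126436782 [-1.85 -0.17  0.07] rotz 18.3
-85.0 20.45977011494253 [-2.25 -0.27  0.06] rotz 22.9
[[ 0.726  0.687  0.017]
 [ 0.687 -0.727  0.009]
 [ 0.019  0.006 -1.   ]]
```

View pics/wrist6.png

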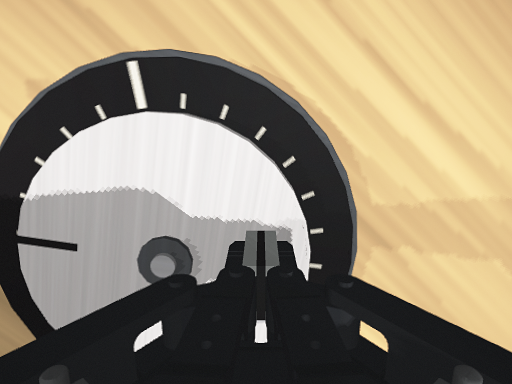

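View pics/top6.png

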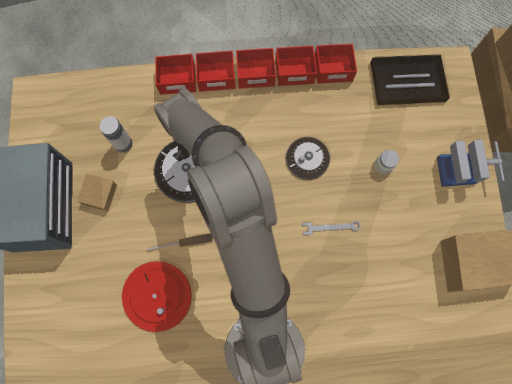

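The wheel is following: mark at (47,243), long line at (137,85).

jog_arm([
  {"xyz": [-0.6, -0.09, 0.1], "delta_rot": [0, 0, 4.5], "fingers": 1},
  {"xyz": [-1, -0.08, 0.1], "delta_rot": [0, 0, 9.1], "fingers": 1},
  {"xyz": [-1.4, -0.11, 0.1], "delta_rot": [0, 0, 13.7], "fingers": 1},
  {"xyz": [-1.8, -0.17, 0.1], "delta_rot": [0, 0, 18.3], "fingers": 1},
  {"xyz": [-2.25, -0.27, 0.1], "delta_rot": [0, 0, 22.9], "fingers": 1},
])

```text
clock: 8.2
tcp_pos: [0.5894, 0.1583, 0.0435]
orientation: [-3.086, -0.562, -0.032]
contact_force: [3.2, -0.2, 2.6]
grip_width: 0.0002
```

```bash
python3 s.py -85 5
```

```text
20.637658673377306 [0.5894022  0.15832193 0.04352029] [ 3.1724716  -0.22089124  2.61491404] j7 -1.636903038052435 [-0.3   0.59 -0.08  1.86  0.07  0.67 -1.64] t 8.2
-90.0 15.862068965517238 [-0.48 -0.06  0.04] rotz 4.8
-95.0 11.264367816091948 [-0.88 -0.06  0.03] rotz 9.4
-100.0 6.666666666666657 [-1.28 -0.1   0.02] rotz 14.0
-105.0 2.0689655172413666 [-1.68 -0.18  0.02] rotz 18.6
-110.0 -2.5287356321838956 [-2.07 -0.29  0.01] rotz 23.2
```

jog_arm([
  {"xyz": [-0.48, -0.06, 0], "delta_rot": [0, 0, 4.8], "fingers": 1},
  {"xyz": [-0.88, -0.06, 0], "delta_rot": [0, 0, 9.4], "fingers": 1},
  {"xyz": [-1.28, -0.1, 0], "delta_rot": [0, 0, 14], "fingers": 1},
  {"xyz": [-1.68, -0.18, 0], "delta_rot": [0, 0, 18.6], "fingers": 1},
  {"xyz": [-2.05, -0.29, 0], "delta_rot": [0, 0, 23.2], "fingers": 1},
])

```text
clock: 8.62
tcp_pos: [0.5706, 0.153, 0.0439]
orientation: [-3.132, 0.07, -0.034]
contact_force: [3.1, -1.4, 0.5]
grip_width: 0.0002
```

```bash
python3 s.py -110 3
python3 - <<'E'
from h import *
o=r.get_obs();print(abs(o["qvel"]).max())
imaging.grab_frame("top");
ci=imaging.camera_info("wrist");im=imaging.grab_frame("wrist");cv2.imwrite(f"pics/wrist7.png",cv2.resize(im,(768,576),interpolation=cv2.INTER_CUBIC))
for q,z in [("wheel_mark",.03),("long_line",.016),("wheel_axis",.03)]:
    for d in imaging.tip_of("wrist",q):
        p=at("wrist",d["position"],z,ci); print(q,d["position"],round(d["conf"],2),p.round(4),np.degrees(np.arctan2(*(p[:2]-C)[::-1])))
E
```

```text
-2.5736585709521584 [0.57064226 0.1530092  0.04385173] [ 3.08668489 -1.37642798  0.5160691 ] j7 -1.9658510992333798 [-0.39  0.57  0.02  1.92 -0.02  0.63 -1.97] t 8.6167
-113.0 -5.28735632183907 [-0.4  -0.05  0.08] rotz 2.7
-116.0 -8.045977011494244 [-0.64 -0.05  0.07] rotz 5.5
-119.0 -10.804597701149419 [-0.88 -0.06  0.07] rotz 8.2
-122.0 -13.563218390804593 [-1.12 -0.08  0.06] rotz 11.0
-125.0 -16.321839080459768 [-1.36 -0.11  0.06] rotz 13.7
0.7826297491970087
wheel_mark [26.8, 213.8] 0.89 [0.5886 0.2687 0.03  ] 71.47699137964818
long_line [56.9, 161.1] 0.85 [0.6126 0.2576 0.016 ] 50.87251185484101
wheel_axis [173.3, 253.0] 0.97 [0.5639 0.1983 0.03  ] -138.50193609012047
```

View pics/wrist7.png

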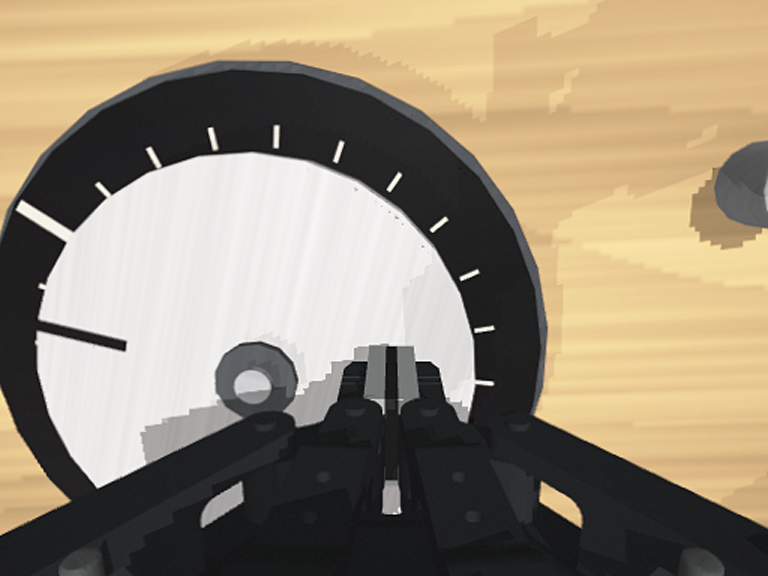

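Mark at (38,327), long line at (42,222) in the scaled picture: about 20° left. I'll advance about 12°, settle and look.

jog_arm([
  {"xyz": [-0.4, -0.05, 0], "delta_rot": [0, 0, 2.7], "fingers": 1},
  {"xyz": [-0.64, -0.05, 0], "delta_rot": [0, 0, 5.5], "fingers": 1},
  {"xyz": [-0.88, -0.06, 0], "delta_rot": [0, 0, 8.2], "fingers": 1},
  {"xyz": [-1.05, -0.07, 0], "delta_rot": [0, 0, 10], "fingers": 1},
  {"xyz": [-1.05, -0.07, 0], "delta_rot": [0, 0, 10], "fingers": 1},
])

```text
clock: 9.28
tcp_pos: [0.5594, 0.1549, 0.0432]
orientation: [-3.113, 0.334, -0.03]
contact_force: [1.9, -1.3, 0.9]
grip_width: -0.0002
```

Run:
```python
from h import *
o=r.get_obs();print(abs(o["qvel"]).max(),o["tcp_pos"],o["contact_force"],yaw())
imaging.grab_frame("top");
o=r.get_obs();print(abs(o["qvel"]).max(),o["tcp_pos"],o["contact_force"],yaw())
ci=imaging.camera_info("wrist");im=imaging.grab_frame("wrist");cv2.imwrite("pics/w8raw.png",im);cv2.imwrite(f"pics/wrist8.png",cv2.resize(im[100:300,:260],None,fx=3,fy=3,interpolation=cv2.INTER_CUBIC))
np.save("ci8.npy",ci,allow_pickle=True)
for q,z in [("wheel_mark",.03),("long_line",.016),("wheel_axis",.03)]:
    for d in imaging.tip_of("wrist",q):
        p=at("wrist",d["position"],z,ci); print(q,d["position"],round(d["conf"],2),p.round(4),np.degrees(np.arctan2(*(p[:2]-C)[::-1])))
```

```text
0.0382599000926906 [0.55935758 0.15492437 0.0431777 ] [ 1.86507069 -1.26462737  0.94698345] -12.24531095297613
0.005687369674226759 [0.559345   0.15500554 0.04313124] [ 2.41665952 -1.44090222  0.96993823] -12.17180608928831
wheel_mark [29.3, 196.4] 0.57 [0.6053 0.2614 0.03  ] 57.180646655055426
long_line [47.8, 176.9] 0.68 [0.6119 0.2588 0.016 ] 51.863852533470315
```

View pics/wrist8.png

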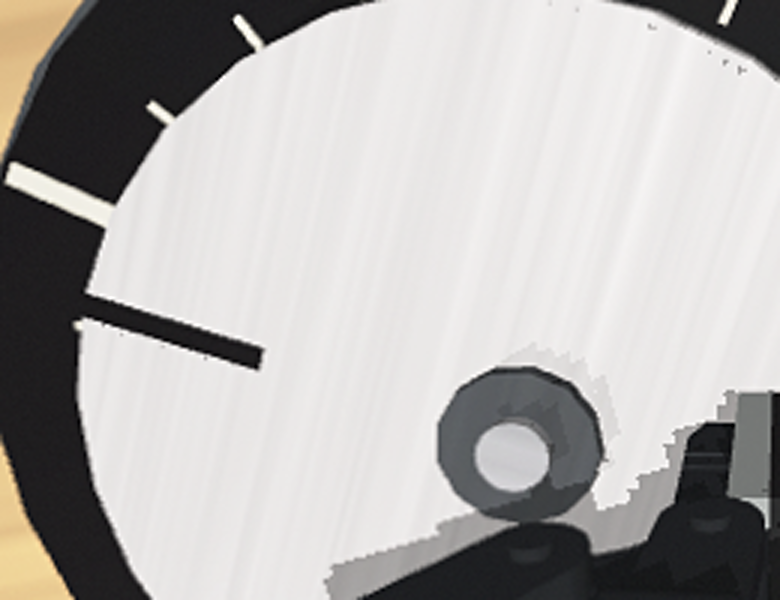

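```bash
cat > ang.py <<'E'
from h import *
def ang(ci,f,mo,mi,li,lo,C=C):
    P=lambda p,z: at("wrist",f(*p),z,ci)
    mo,mi=P(mo,.03),P(mi,.03);li,lo=P(li,.016),P(lo,.016)
    a=lambda v:np.degrees(np.arctan2(v[1],v[0]))
    c=np.array([*C,0])
    print("mark",mo,a(mo-c),a(mo-mi),np.linalg.norm((mo-c)[:2]),np.linalg.norm((mi-c)[:2]),"line",a(li-c),a(lo-c),a(lo-li),np.linalg.norm((li-c)[:2]),np.linalg.norm((lo-c)[:2]))
    # axis as crossing of nothing: perpendicular offset of mark end from line through li,lo
    u=(lo-li)[:2];u/=np.linalg.norm(u);w=(mo-li)[:2];print("mark end off the line (mm)",1000*(u[0]*w[1]-u[1]*w[0]))
E
python3 - <<'E'
from ang import *
ci=np.load("ci8.npy",allow_pickle=True).item()
f=lambda x,y:(x/3-.33,y/3+100-.33)
ang(ci,f,(85,306),(262,358),(110,215),(8,173))
h=at("wrist",f(519,442),.037,ci);print(h); ang(ci,f,(85,306),(262,358),(110,215),(8,173),h[:2])
plan([(p, -12.2-(6 if i>1 else 3*(i)),.02,.043) for i,p in enumerate([-120,-124,-127,-129])])
E
```

```text
mark [0.60286064 0.26299678 0.03      ] 59.44896379877274 59.880459359494544 0.07350033797494934 0.04436004240856775 line 51.67792521710128 51.99887357494915 53.474129208448524 0.08130614964659048 0.09898938324252646
mark end off the line (mm) 10.199274489175794
[0.56716775 0.19715659 0.037     ]
mark [0.60286064 0.26299678 0.03      ] 61.537259987910225 59.880459359494544 0.07489267939255821 0.04577095308132003 line 53.68675444631581 53.64914344479666 53.474129208448524 0.0823180024074283 0.10000827505405085
mark end off the line (mm) 10.199274489175794
-120 -12.2 [0.19 0.08 0.01] rotz -0.1
-124 -15.2 [-0.13  0.07  0.  ] rotz 2.9
-127 -18.2 [-0.37  0.07  0.  ] rotz 5.9
-129 -18.2 [-0.52 -0.   -0.  ] rotz 5.9
```

Run:
```python
from h import *
o=r.get_obs();v=o["tcp_pos"][:2]-C
for d in (2,4,6,7.6):
    a=-np.radians(d);q=C+np.array([[np.cos(a),-np.sin(a)],[np.sin(a),np.cos(a)]])@v
    print(d,to_tool([*q,o["tcp_pos"][2]]).round(2))
```

```text
2 [-0.16  0.01 -0.  ]
4 [-0.31  0.01 -0.01]
6 [-0.47  0.01 -0.01]
7.6 [-0.6   0.01 -0.01]
```

jog_arm([
  {"xyz": [-0.16, 0, 0], "delta_rot": [0, 0, 2], "fingers": 1},
  {"xyz": [-0.31, 0, 0], "delta_rot": [0, 0, 4], "fingers": 1},
  {"xyz": [-0.47, 0, 0], "delta_rot": [0, 0, 6], "fingers": 1},
  {"xyz": [-0.6, 0, 0], "delta_rot": [0, 0, 7.6], "fingers": 1},
  {"xyz": [-0.6, 0, 0], "delta_rot": [0, 0, 7.6], "fingers": 1},
])

```text
clock: 9.95
tcp_pos: [0.5534, 0.1563, 0.043]
orientation: [-3.083, 0.54, -0.028]
contact_force: [2.0, -1.0, 1.0]
grip_width: 0.0002
```

```bash
cat > look.py <<'E'
import sys
from h import *
k=sys.argv[1]; x0,x1,y0,y1=map(int,sys.argv[2:6]); s=float(sys.argv[6])
imaging.grab_frame("top")
o=r.get_obs();print(abs(o["qvel"]).max(),o["tcp_pos"],o["contact_force"],yaw(),o["clock"])
ci=imaging.camera_info("wrist");im=imaging.grab_frame("wrist");cv2.imwrite(f"pics/w{k}raw.png",im);cv2.imwrite(f"pics/w{k}.png",cv2.resize(im[y0:y1,x0:x1],None,fx=s,fy=s,interpolation=cv2.INTER_CUBIC))
np.save(f"ci{k}.npy",ci,allow_pickle=True)
E
python3 look.py 9 0 260 100 300 3
```

```text
0.011737825281306112 [0.55337206 0.15633141 0.04294687] [ 1.8110343  -1.22563927  1.09428725] -19.796268390154992 10.0
```

View pics/w9.png

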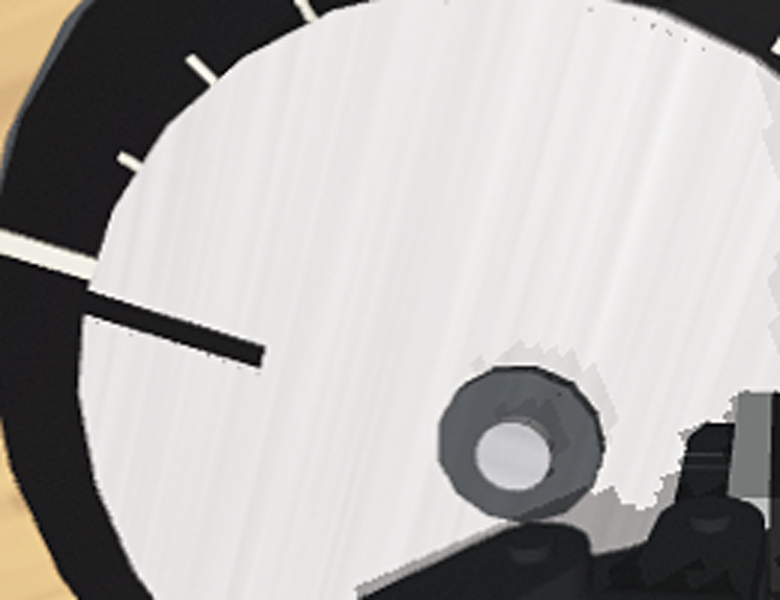

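Run:
```python
from ang import *
ci=np.load("ci9.npy",allow_pickle=True).item()
f=lambda x,y:(x/3-.33,y/3+100-.33)
for c in (C,[.567,.1975]): ang(ci,f,(85,303),(263,357),(92,269),(2,242),c)
```

```text
mark [0.61138052 0.25750594 0.03      ] 51.561001143772486 51.73534434773875 0.07380073915707777 0.044428000120689516 line 51.82383603263565 51.86011124856344 52.052291450640304 0.08224758299126883 0.09777225329667269
mark end off the line (mm) -0.3048616751817638
mark [0.61138052 0.25750594 0.03      ] 53.513291533109445 51.73534434773875 0.07463473503514012 0.04528508176433844 line 53.57490157959117 53.33521253708574 52.052291450640304 0.08308871241982017 0.0986088678610546
mark end off the line (mm) -0.3048616751817638
```

Mark and line agree within about 0.3°. I'll back off the peg, rise and check from above.

jog_arm([
  {"xyz": [0.6, 0, 0], "delta_rot": [0, 0, 0], "fingers": 1},
  {"xyz": [1.2, 0, 0], "delta_rot": [0, 0, 0], "fingers": 1},
  {"xyz": [1.2, 0, -2], "delta_rot": [0, 0, 0], "fingers": 1},
  {"xyz": [1.2, 0, -5], "delta_rot": [0, 0, 0], "fingers": 1},
  {"xyz": [1.2, 0, -9], "delta_rot": [0, 0, 0], "fingers": 1},
])

```text
clock: 10.47
tcp_pos: [0.561, 0.1508, 0.1314]
orientation: [-3.087, 0.537, -0.019]
contact_force: [0.4, 0.4, -0.2]
grip_width: -0.0001
```

Run:
```python
from h import *
a=np.radians(yaw()); print(to_tool([*(C-.06*np.array([np.cos(a),np.sin(a)])),.2]),r.get_obs()["joints"].round(2))
```

```text
[-7.14998011 -4.82488147 -6.88701223] [-0.47  0.43  0.12  1.89 -0.07  0.81 -2.22]
```

jog_arm([
  {"xyz": [-2, -1.5, -2.5], "delta_rot": [0, 0, 0], "fingers": 1},
  {"xyz": [-4.5, -3, -5], "delta_rot": [0, 0, 0], "fingers": 1},
  {"xyz": [-7, -4.8, -7], "delta_rot": [0, 0, 0], "fingers": 1},
  {"xyz": [-7, -4.8, -7], "delta_rot": [0, 0, 0], "fingers": 1},
  {"xyz": [-7, -4.8, -7], "delta_rot": [0, 0, 0], "fingers": 1},
])

```text
clock: 10.88
tcp_pos: [0.5101, 0.2216, 0.2024]
orientation: [-3.085, 0.53, -0.021]
contact_force: [0.1, -1.1, -0.1]
grip_width: 0.0001
```

```bash
python3 look.py 10 120 380 20 220 3
python3 - <<'E'
from h import *
cv2.imwrite("pics/top10.png",imaging.grab_frame("top")); cv2.imwrite("pics/side10.png",imaging.grab_frame("side"))
E
```

```text
0.027251620815436695 [0.51034725 0.21959929 0.20132442] [ 0.52855458  0.33754096 -1.29601912] -19.64279940170283 10.9333
```

View pics/w10.png

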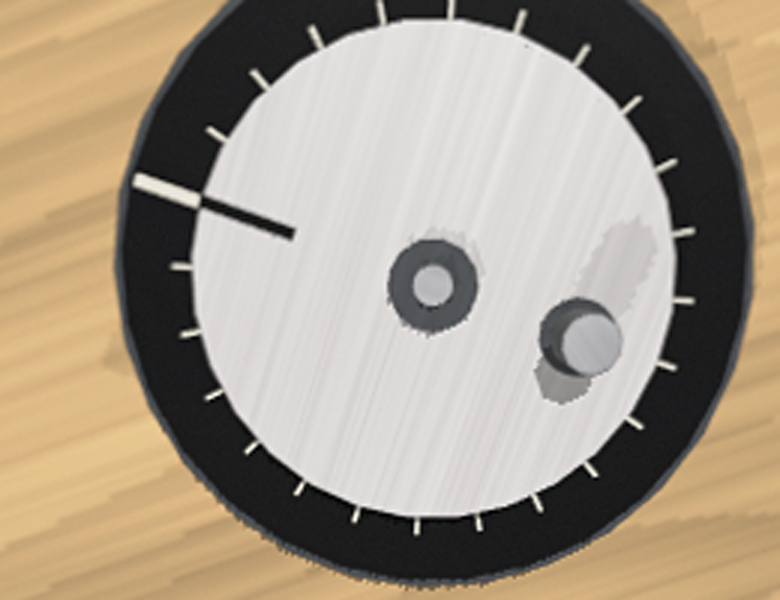

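View pics/side10.png

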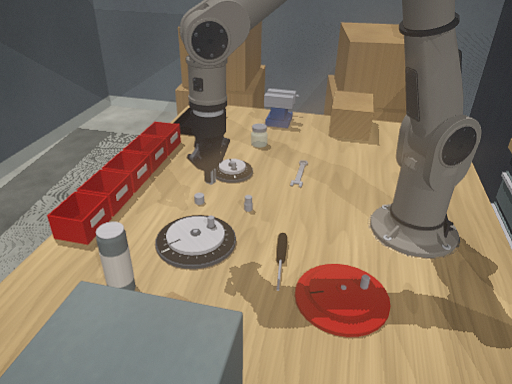

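Run:
```python
from ang import *
ci=np.load("ci10.npy",allow_pickle=True).item()
f=lambda x,y:(x/3+120-.33,y/3+20-.33)
ang(ci,f,(201,203),(293,235),(197,200),(136,180))
```

```text
mark [0.61161826 0.25665122 0.03      ] 50.99995930879411 51.898555978384785 0.07328257271441585 0.0441219848020367 line 50.9015425354224 51.32474871124061 52.99265703314565 0.07795025521120909 0.09772104441137845
mark end off the line (mm) 0.29611510436592475
```

The second view agrees: the mark ends at (201,203), the long line starts at (197,200), and they are about 0.3 mm apart. The side picture shows the hand clear and the sockets and small wheel in place. Handing in.

Run:
```python
from h import *
print(r.hand_in(), r.get_obs()["clock"])
```

```text
the job is handed in; nothing more can be done
the job is handed in; nothing more can be done
```

I turned the large aluminium wheel about 174° clockwise by pushing its peg with the side of the shut fingertips, then backed off, raised the hand and handed the job in at about 11 s. The wheel was never gripped. The force readings I took between pushes were at most about 4.5 N, but I didn't read the force continuously.

- **Alignment:** Two close wrist-camera views put the end of the mark about 0.3 mm from the long line, against the 3.5 mm limit. One was taken with the fingers still on the peg, the other after the hand was away. The two put the mark on opposite sides of the line, so it is centred to within what I could measure.
- **Axis position:** My estimates of the wheel's axis from the hub and from the rim differed by 1–3 mm. The offset above was measured directly against the long line, so this doesn't affect it.
- **Small wheel and loose things:** The hand came near none of them, and the last side picture shows them apparently where they were. I checked this only by eye, not by measuring.

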